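# Hold the hidden bolt head while the nut runner drives the nut

### The job

Lift the dust cover off the gap behind the white bracket and set it down gently, ridge up and flat on the floor of the black tray. Then reach down into the gap, grip the slowly turning hex bolt head behind the bracket squarely between the fingers and stop it from turning while the runner goes on driving the nut in front; finish while still holding the head still, and leave the other things on the bench where they are.

Things in the scene. Friction and masses are not known exactly. Their poses are not given: they have to be found in the camera images.
- fixture: Fixed coil fixture on the bench. Origin on the bench directly below the centre of the bolt head; x runs along the bolt axis from the nut runner (-x) through the white bracket to the green coil shell (+x), y along the bracket, z up. Base plate 12 mm thick. The gap between bracket and shell (x -26 to 29 mm) is open above and at its ends and holds only the bolt.
- bracket_top (a point): Middle of the top edge of the white windowed bracket, at fixture (-32, 0, 166 mm). Bracket: upright plate, x -38 to -26 mm, y +-90 mm, top at z = 166 mm. The green shell is an upright plate too, x 29 to 39 mm, y +-90 mm, same top height, with a 52 mm wide window behind the head.
- runner (a point): Front end of the grey nut runner, at fixture (-210, 0, 130 mm). Runner, its turning spindle and the nut lie on the bolt axis in front of the bracket, x -210 to -38 mm, up to z = 153 mm.
- head (a point): Centre of the steel hex bolt head in the gap, at fixture (0, 0, 130 mm), 36 mm below the bracket's top edge. Head: 24 mm across flats, 28 mm across corners, 16 mm long along the bolt axis (x -8 to 8 mm); a 16 mm thick shank joins it to the bracket. From above, fingers closing along the fixture's y take it across two flats.
- bolt (a joint): Bolt angle about the fixture's x axis (rad), any start. Two flats face the fixture's +-y at 30, 90, 150 (and so on) degrees. The runner's drag of about 0.12 N m turns it at about +0.3 rad/s while nothing holds it; closing fingers turn the head to its nearest flats and stop it.
- cover: Loose white plastic dust cover, about 0.12 kg, lying across the tops of bracket and shell above the head. Origin at the centre of its underside, z up. Plate 90 (x) x 70 (y) x 8 mm; an upright ridge in the middle to grip it by, 60 mm long along x, 14 mm thick along y, from z = 8 to 52 mm.
- tray: Fixed black open tray, 240 (x) x 200 (y) x 30 mm outside, walls and floor 5 mm. Origin at the centre of its underside, z up.
- socket: Bystander: steel socket, 26 mm diameter, 34 mm high, upright in the +x, +y corner of the tray, about 85 and 65 mm from its centre. Origin at the centre of its underside.
- spare_bolt: Bystander: spare steel bolt standing on its 24 mm hex head on the bench, 66 mm high. Origin under its head.
- screwdriver: Bystander: screwdriver lying near the robot on the left.
- wrench: Bystander: wrench lying near the robot on the right.
- spool: Bystander: metal wire bobbin, 60 mm diameter, 55 mm high, at the left. Origin under its centre.
- bottle: Bystander: clear bottle, 56 mm diameter, 130 mm high, at the right. Origin under its centre.
Mind the look-alikes: they are no part of the job. What is shaped like the cover but orange or red is not meant.

How it is judged:
On the way:
1. the dust cover lies flat, ridge up, on the floor of the tray, let go (x of cover in the frame of tray between -0.085 and 0.085 m and y of cover in the frame of tray between -0.075 and 0.075 m and z of cover in the frame of tray below 0.012 m and angle between cover's own z axis and vertical below 0.1 rad and linear speed of cover below 0.02 m/s and contact force between the fingers and cover below 0.1 N), for 0.2 s.
At the end, for the whole second after the job is handed in: Cover flat (0.1 rad), ridge up, on the tray floor (centre within 85 mm in x, 75 mm in y of the tray's), at rest, let go; fingers press the bolt head with over 10 N, grasp point within 20 mm of its centre, bolt slower than 0.03 rad/s, for the last second (all of step 1 and contact force between the fingers and bolt above 10 N and distance between the grasp point and head below 0.02 m and velocity of joint bolt between -0.03 and 0.03 rad/s); the arm keeps its last pose, push and grip.
It fails at once if the cover is dropped or thrown (moves faster than 0.7 m/s out of the fingers) (linear speed of cover above 0.7 m/s and contact force between the fingers and cover below 0.1 N).
It fails at once if a bystander is moved by more than 20 mm (distance of any of socket, spare_bolt, screwdriver, wrench, spool, bottle from where it was at the start of the episode above 0.02 m).
It also fails if it takes over 48 s, if anything falls off the work surface, if the arm or the gripper's body presses on something with over 40 N, if the wrist force passes 120 N, or if a joint passes its speed limit or range.

### The arm

A 6-joint arm with a two-finger parallel gripper is mounted at the origin on the work surface. World frame = base frame: x ahead of the robot, y to its left, z up, the work surface at z = 0. Lengths are in m, angles in rad, forces in N, time in s.
With the tool pointing down it reaches from about 0.4 to 0.825 m from the base axis. Payload 7 kg.
Tool frame: the origin (TCP) lies at the very end of the fingers, on their centre line; the grasp point (between the pads) lies bot.grip_depth behind it (bot.grip_depth is the distance from the TCP to the grasp point, in m); z points along the fingers, y is the line along which they close (so a half turn about z gives the same grasp; the last joint's range is limited). The gripper opens to 85 mm and grips with 20 to 120 N. Pads are 22 mm wide; open, the fingers measure 114 mm over their backs; the gripper's body (76 mm by 85 mm) begins 54 mm behind the grasp point. The pads swing forward as they close: fully open they stand 13 mm farther back than shut.
Start: joints at [-0.933, 0.359, 0.012, 0, -1.224, -0.288], TCP at [0.231, -0.634, 0.231] pointing down, gripper open.
Joint ranges: [-3.07, 3.07], [-1.43, 2.12], [-1.02, 1.25], [-3.03, 1.67], [-3.05, -0], [-3.03, 3.03]. Speed limits (rad/s): [2.39, 2.39, 3.01, 3.14, 3.14, 3.14].

### API

Orientations are given as a unit quaternion [x, y, z, w].
In Python, from workcell import bot gives the robot as it stands. The module is installed in compiled form; this text tells all that it offers.
- The arm moves only by the tool send_rows, never from a script. Its argument "steps" is a list of rows, each an object with "slide": the shift along the tool's x, y, z each as a share of 0.2 m, from -1 to 1, a list of three; "delta_rot": the turn, a rotation vector about the tool's x, y, z each as a share of 180 degrees, from -1 to 1, a list of three. A call has 1 to 5 rows; each row is the pose to reach, as a shift and turn from the pose commanded when the call began, along the tool's axes at that moment, turning the shorter way round; what a row does not reach only later rows make up. A row lasts 1/12 s, in which the tool goes at most 41.7 mm and 7.16 degrees, less where a joint would pass 70% of its speed; a pose out of reach is approached as far as the arm can. A call with a number of a shift or a turn outside -1 to 1 is refused whole. A call with a gripper value outside its range is refused whole. "grip" is the closure, from -1 (fully open) to 1 (shut), so that 0 is half open, set as the call begins (left out, the last holds). The fingers move at their own pace and stop on an object; the grip force is fixed at half the most. Time passes only in rows, so rows that repeat a pose let the fingers close. It gives the time, the measured TCP pose, the force, the opening and the grip force at its end, in the units of the state.
- bot.sense(): the state, without advancing time (a new reading comes with each control period).
- bot.capture(name): name is "scene" or "top"; returns the picture (480x640x3 uint8, red, green, blue); there is no depth.
- bot.camera_info(name): a dict with "mtx" (3x3 intrinsics, pixels), "pose" (4x4, takes a point from camera to world coordinates). Camera axes: x right, y down, z forward; pixel columns grow to the right and rows downward; lengths in m; the calibration is good to about 2 mm. A picture is of the moment at which its call begins. camera_info takes no time and is no camera call.
- bot.close_job(): hands the job in; it is judged then, once.
The state is a dict: "t": time; "q": joint angles; "qvel": joint speeds; "joint_torque": joint torques, N m; "position": TCP position; "tool_rot": TCP orientation; "force": force on the tool from outside, world axes, zero at the start; "moment": the same for the moment, N m; "grip_width": opening from 0.0 (shut) to 1.0 (fully open); "gripper_force": force on a finger pad.
Only numpy, scipy, OpenCV 4.12 (cv2) and the standard library are available. Lean on these libraries where they do the work, as an engineer would, in place of code of your own. Each camera call takes 0.05 s, during which the arm holds its last target. There are 200 camera calls.

## Working session

There is one attempt and no reset: what is moved stays moved. The work goes in short steps, Python scripts to look and compute and a tool call to move; the robot and the scene stay as the last step left them, time stands still between calls to the robot, and variables do not carry over. Pictures are saved under pics/ and viewed, at most 10 in all, crops included, and the job is handed in when it is done.

Besides the shell and the picture viewer there is one more tool, called after "Request:" in YAML: its name, and indented under it one key for each argument. send_rows: Moves the arm, as the interface text tells. Its arguments: {"type":"object","properties":{"steps":{"type":"array","items":{"type":"object","properties":{"slide":{"type":"array","items":{"type":"number"}},"delta_rot":{"type":"array","items":{"type":"number"}}}}},"grip":{"type":"number"}},"required":["steps"]}

```bash
mkdir -p pics; python3 - <<'E'
from workcell import bot
import cv2,numpy as np
np.set_printoptions(precision=4,suppress=True)
for n in("scene","top"):
    cv2.imwrite(f"pics/{n}0.png",bot.capture(n)[:,:,::-1]); c=bot.camera_info(n); print(n,c["mtx"],c["pose"])
print(bot.sense(),bot.grip_depth)
E
```

```text
scene [[437.5505   0.     313.6685]
 [  0.     437.5505 234.6851]
 [  0.       0.       1.    ]] [[ 0.0877  0.6789 -0.7289  1.1371]
 [ 0.9961 -0.0693  0.0553 -0.0381]
 [-0.0129 -0.7309 -0.6824  0.7435]
 [ 0.      0.      0.      1.    ]]
top [[605.8334   0.     318.0301]
 [  0.     605.8334 230.7705]
 [  0.       0.       1.    ]] [[ 0.0164 -0.9978  0.0639  0.3574]
 [-0.9999 -0.0164  0.0009 -0.0059]
 [ 0.0002 -0.0639 -0.998   1.4426]
 [ 0.      0.      0.      1.    ]]
{'t': 0.1, 'q': array([-0.9329,  0.3593,  0.0112, -0.0003, -1.2241, -0.2881]), 'qvel': array([ 0.0005, -0.0013,  0.0022,  0.0006, -0.0004, -0.0004]), 'joint_torque': array([ -0.0012, -58.4766,  29.4112,   6.9547,  -0.0031,   0.    ]), 'position': array([ 0.2312, -0.6337,  0.2305]), 'tool_rot': array([-0.1739,  0.9848,  0.0007, -0.0002]), 'force': array([-0.3732, -0.4291,  0.3304]), 'moment': array([ 0.009 , -0.0061,  0.0697]), 'gripper_force': 0.0, 'grip_width': 1.0014772211036342} 0.0187
```

View pics/scene0.png

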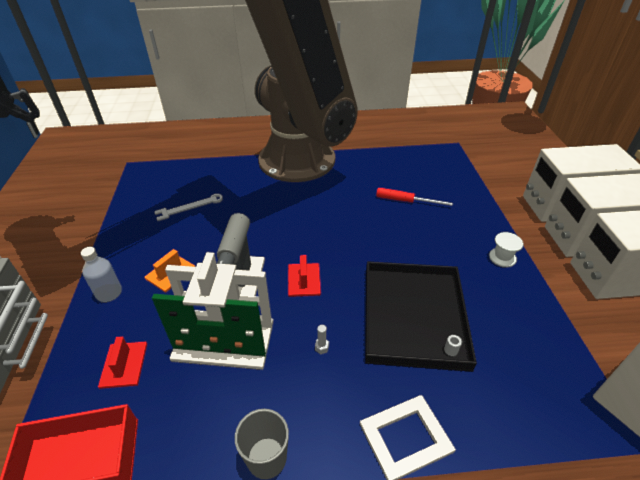

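View pics/top0.png

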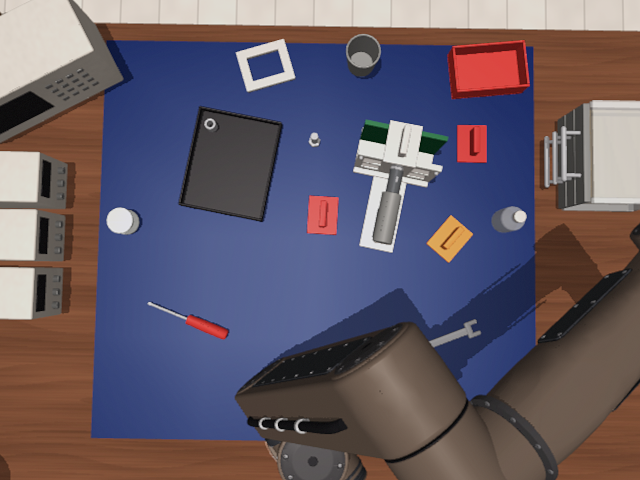

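The top view shows four ridge-shaped pieces:
- white, at (403,140), lying across the bracket and shell
- red, at (322,215)
- red, at (472,143)
- orange, at (450,238)

The white one fits the description, because of its colour and its place over the gap. The tray is at (231,163), with the socket at (210,124). I'll confirm the cover in a crop.

```bash
python3 - <<'E'
import cv2,numpy as np
a=cv2.imread("pics/top0.png")[105:255,345:455]; b=cv2.imread("pics/scene0.png")[205:370,150:290]
a=cv2.resize(a,None,fx=4,fy=4,interpolation=cv2.INTER_CUBIC)[:600]; b=cv2.resize(b,(356,420),interpolation=cv2.INTER_CUBIC)
o=np.zeros((600,800,3),np.uint8); o[:a.shape[0],:440]=a; o[:420,444:]=b
for i in range(0,440,40): cv2.putText(o,str(345+i//4),(i,10),0,.35,(0,255,255),1); cv2.line(o,(i,12),(i,18),(0,255,255))
for i in range(0,600,40): cv2.putText(o,str(105+i//4),(0,i+4),0,.35,(0,255,255),1)
cv2.imwrite("pics/crop0.png",o)
E
```

```text
(no output)
```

View pics/crop0.png

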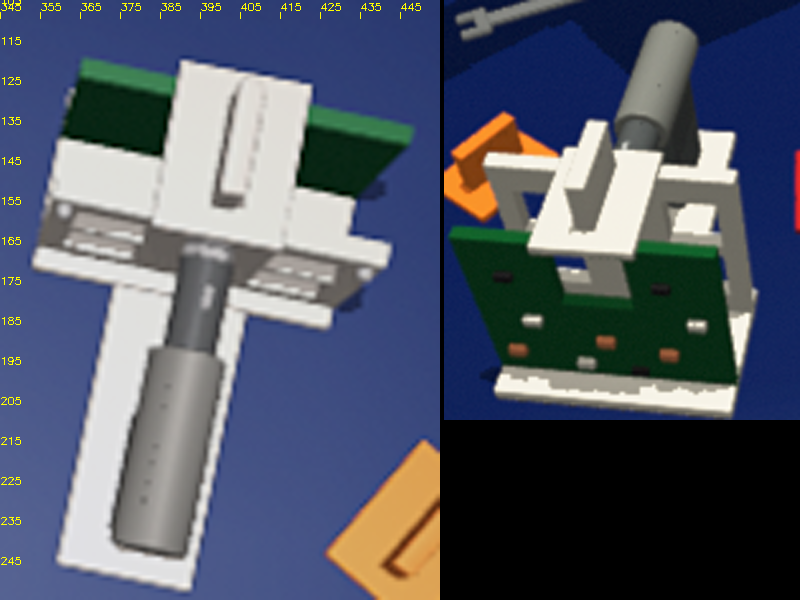

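The white cover lies across the bracket and shell above the head, so it is the right one. Its plate corners in the crop are about (183,60), (312,86), (282,248) and (153,222).

```bash
cat >h.py <<'E'
from workcell import bot
import cv2,numpy as np
from scipy.spatial.transform import Rotation as R
np.set_printoptions(precision=4,suppress=True)
def ray(n,px,z):
    c=bot.camera_info(n);T=c["pose"];px=np.atleast_2d(px).astype(float)
    d=np.c_[px,np.ones(len(px))]@np.linalg.inv(c["mtx"]).T@T[:3,:3].T
    z=np.broadcast_to(z,len(px)); return T[:3,3]+d*((z-T[2,3])/d[:,2])[:,None]
def fit(loc,w):
    l=np.array(loc,float);w=np.array(w)[:,:2];lc=l-l.mean(0);wc=w-w.mean(0)
    th=np.arctan2((lc[:,0]*wc[:,1]-lc[:,1]*wc[:,0]).sum(),(lc*wc).sum())
    r=np.array([[np.cos(th),-np.sin(th)],[np.sin(th),np.cos(th)]])
    o=w.mean(0)-r@l.mean(0); return th,o,np.linalg.norm(l@r.T+o-w,axis=1)
E
python3 - <<'E'
from h import *
f=lambda p:np.array(p)/4+[345-.375,105-.375]
# fixture y+ is left in image
print("fix",fit([[.039,.09],[.039,-.09],[-.038,-.09],[-.026,-.09]],ray("top",f([[84,58],[413,127],[388,265],[390,243]]),.166)))
s=lambda p:np.array(p)*[140/356,165/420]+[150,205]-[444*140/356,0]
# scene view: shell far(+x) top corners: right in image=+y
print("fix scene",fit([[.039,-.09],[.039,.09]],ray("scene",s([[450,232],[717,256]]),.166)))
cp=[[.045,.035],[.045,-.035],[-.045,-.035],[-.045,.035]]
print("cover",fit(cp,ray("top",f([[183,60],[312,86],[282,248],[153,222]]),.174)))
print("cover scene",fit([[.045,-.035],[.045,.035],[-.045,.035]],ray("scene",s([[530,250],[632,256],[662,152]]),.174)))
print("ridge",ray("top",f([[250,78],[227,200]]),.218)[:,:2])
im=cv2.imread("pics/top0.png");m=(im.max(2)<60).astype(np.uint8);m[:, :170]=0;m[:,290:]=0;m[:100]=0;m[230:]=0
c=max(cv2.findContours(m,0,2)[0],key=cv2.contourArea);r=cv2.minAreaRect(c);b=cv2.boxPoints(r);print(b)
b=b[np.argsort(np.arctan2(*(b-b.mean(0)).T[::-1]))];print(b)
print("tray",fit([[.12,.1],[.12,-.1],[-.12,-.1],[-.12,.1]],ray("top",b,.03)))
s0=bot.sense();print(R.from_quat(s0["tool_rot"]).as_matrix())
E
```

```text
fix (np.float64(-0.18793138126789555), array([ 0.6247, -0.1832]), array([0.0004, 0.001 , 0.0008, 0.0007]))
fix scene (np.float64(-0.20797571041461474), array([ 0.6247, -0.1794]), array([0.0006, 0.0006]))
cover (np.float64(-0.17775956150021693), array([ 0.6276, -0.1811]), array([0.0006, 0.0011, 0.0006, 0.0012]))
cover scene (np.float64(-0.15598088866296297), array([ 0.6322, -0.1785]), array([0.0016, 0.0016, 0.0005]))
ridge [[ 0.6577 -0.1837]
 [ 0.5944 -0.1724]]
[[178.2763 204.7328]
 [198.8422 105.7594]
 [282.789  123.2029]
 [262.2231 222.1762]]
[[198.8422 105.7594]
 [282.789  123.2029]
 [262.2231 222.1762]
 [178.2763 204.7328]]
tray (np.float64(-0.18277636825354368), array([0.6026, 0.2038]), array([0.0023, 0.0015, 0.0012, 0.0008]))
[[-0.9395 -0.3426 -0.0006]
 [-0.3426  0.9395  0.0014]
 [ 0.0001  0.0015 -1.    ]]
```

Request:
send_rows:
  steps:
    - {"slide":[-0.3,0,-0.4],"delta_rot":[0,0,0.04]}
    - {"slide":[-0.5,0.1,-0.4],"delta_rot":[0,0,0.08]}
    - {"slide":[-0.7,0.2,-0.4],"delta_rot":[0,0,0.12]}
    - {"slide":[-0.9,0.25,-0.4],"delta_rot":[0,0,0.16]}
    - {"slide":[-0.9,0.25,-0.4],"delta_rot":[0,0,0.1694]}
  grip: -1

```text
t: 0.52
position: [0.3784, -0.5289, 0.3108]
tool_rot: [0.095, 0.995, -0.0, 0.0]
force: [1.2, -0.6, -0.1]
grip_width: 1.003
gripper_force: 0.0
```

```bash
cat >>h.py <<'E'
def go(x,y,z,yaw=-0.185):
    "shift (shares of 0.2 m) and turn (shares of 180 deg) from here to a tool-down pose with closing line along the fixture y"
    s=bot.sense();r=R.from_quat(s["tool_rot"]);t=R.from_matrix([[-np.cos(yaw),-np.sin(yaw),0],[-np.sin(yaw),np.cos(yaw),0],[0,0,-1]])
    print(round(s["t"],2),s["position"],"slide",r.inv().apply(np.array([x,y,z])-s["position"])/.2,"rot",(r.inv()*t).as_rotvec()/np.pi,"F",s["force"],s["grip_width"],s["gripper_force"])
E
python3 -c "from h import *;go(.628,-.18,.30)"
```

```text
0.52 [ 0.3784 -0.5289  0.3108] slide [-0.8955  1.949   0.054 ] rot [-0.      0.0001 -0.0017] F [ 1.2312 -0.5947 -0.0704] 1.0029390969275467 0.0
```

Request:
send_rows:
  steps:
    - {"slide":[-0.1,0.2,0]}
    - {"slide":[-0.2,0.4,0]}
    - {"slide":[-0.3,0.6,0]}
    - {"slide":[-0.4,0.8,0]}
    - {"slide":[-0.5,0.97,0]}

```text
schema error: expected keys slide, delta_rot
```

Request:
send_rows:
  steps:
    - {"slide":[-0.1,0.2,0]}
    - {"slide":[-0.2,0.4,0]}
    - {"slide":[-0.3,0.6,0.0]}
    - {"slide":[-0.36,0.8,0.05]}
    - {"slide":[-0.38,0.95,0.05]}

```text
schema error: expected keys slide, delta_rot
```

```bash
python3 - <<'E'
from h import *
cv2.imwrite("pics/scene1.png",bot.capture("scene")[:,:,::-1])
go(.628,-.18,.184)
E
```

```text
0.57 [ 0.3839 -0.5255  0.3118] slide [-0.8786  1.923   0.6413] rot [-0.      0.001  -0.0002] F [1.1164 1.2758 0.7346] 0.9979107380263803 0.0
```

View pics/scene1.png

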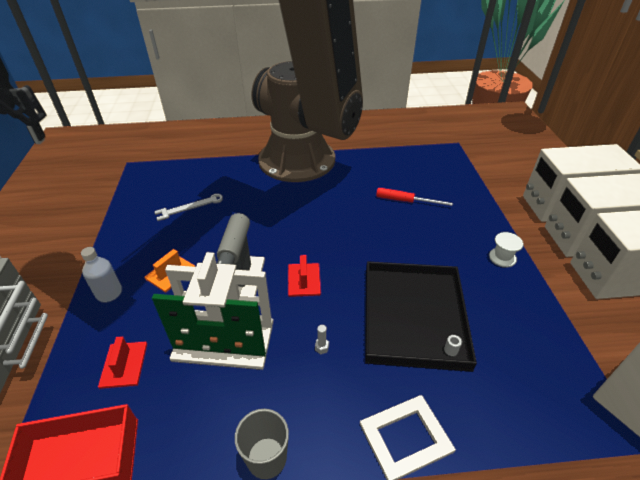

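The moves were refused because every row needs both keys. The scene hasn't changed: the cover is still at (208,285) and the arm is out of view.

Request:
send_rows:
  steps:
    - {"slide":[-0.1,0.2,0],"delta_rot":[0,0,0]}
    - {"slide":[-0.2,0.4,0],"delta_rot":[0,0,0]}
    - {"slide":[-0.3,0.6,0],"delta_rot":[0,0,0]}
    - {"slide":[-0.4,0.8,0],"delta_rot":[0,0,0]}
    - {"slide":[-0.5,0.97,0],"delta_rot":[0,0,0]}

```text
t: 0.98
position: [0.5051, -0.363, 0.31]
tool_rot: [0.091, 0.996, 0.0, -0.0]
force: [1.1, -0.6, 0.2]
grip_width: 1.0
gripper_force: 0.0
```

Request:
send_rows:
  steps:
    - {"slide":[-0.1,0.2,0],"delta_rot":[0,0,0]}
    - {"slide":[-0.2,0.4,0],"delta_rot":[0,0,0]}
    - {"slide":[-0.3,0.6,0],"delta_rot":[0,0,0]}
    - {"slide":[-0.36,0.8,0.05],"delta_rot":[0,0,0]}
    - {"slide":[-0.38,0.95,0.05],"delta_rot":[0,0,0]}

```text
t: 1.4
position: [0.6147, -0.1899, 0.2983]
tool_rot: [0.091, 0.996, 0.0, -0.001]
force: [0.8, -1.0, -0.7]
grip_width: 1.004
gripper_force: 0.0
```

```bash
python3 - <<'E'
from h import *
cv2.imwrite("pics/scene2.png",cv2.resize(bot.capture("scene")[100:370,100:420,::-1],None,fx=2.2,fy=2.2))
go(.628,-.18,.184)
E
```

```text
1.45 [ 0.6165 -0.1843  0.2978] slide [-0.054   0.0303  0.5691] rot [ 0.0005 -0.0007  0.0019] F [ 1.1835  1.5297 -0.7307] 0.9981538554472382 0.0
```

View pics/scene2.png

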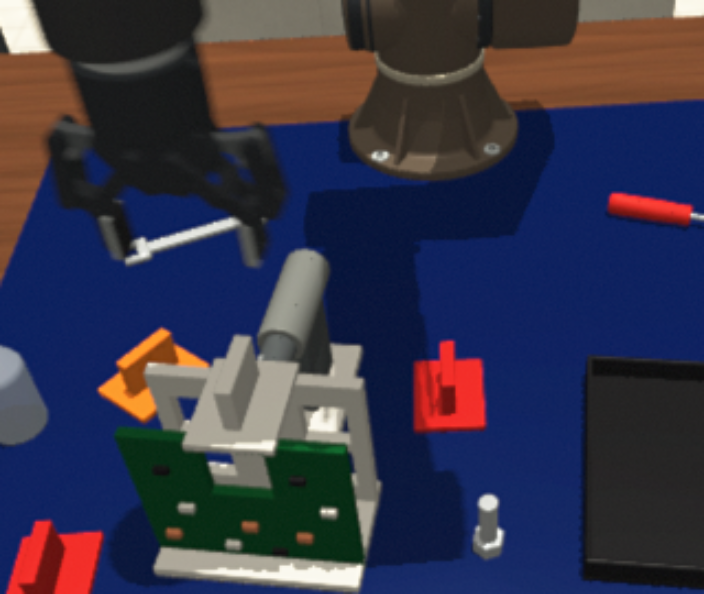

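The gripper is open above the white cover, with its fingers on either side of the ridge at crop (235,385). I'll descend now.

Request:
send_rows:
  steps:
    - {"slide":[-0.05,0.03,0.12],"delta_rot":[0,0,0]}
    - {"slide":[-0.05,0.03,0.26],"delta_rot":[0,0,0]}
    - {"slide":[-0.05,0.03,0.4],"delta_rot":[0,0,0]}
    - {"slide":[-0.05,0.03,0.5],"delta_rot":[0,0,0]}
    - {"slide":[-0.05,0.03,0.57],"delta_rot":[0,0,0]}

```text
t: 1.87
position: [0.6234, -0.1874, 0.183]
tool_rot: [0.091, 0.996, 0.0, -0.002]
force: [0.2, 0.5, 0.5]
grip_width: 1.003
gripper_force: 0.0
```

Request:
send_rows:
  steps:
    - {"slide":[0,0,0],"delta_rot":[0,0,0]}
    - {"slide":[0,0,0],"delta_rot":[0,0,0]}
    - {"slide":[0,0,0],"delta_rot":[0,0,0]}

```text
t: 2.12
position: [0.6253, -0.188, 0.1872]
tool_rot: [0.091, 0.996, -0.0, 0.001]
force: [-0.1, -0.3, -0.2]
grip_width: 1.003
gripper_force: 0.0
```

```bash
python3 - <<'E'
from h import *
o=np.vstack([cv2.resize(bot.capture(n)[r:r+125,c:c+160,::-1],None,fx=2.4,fy=2.4) for n,r,c in(("scene",190,140),("top",80,320))])
cv2.imwrite("pics/p3.png",o)
go(.628,-.18,.184)
E
```

```text
2.22 [ 0.6255 -0.188   0.1877] slide [-0.0052  0.0415  0.0185] rot [0.0001 0.0007 0.0009] F [0.1674 0.108  0.929 ] 0.998686479837738 0.0
```

View pics/p3.png

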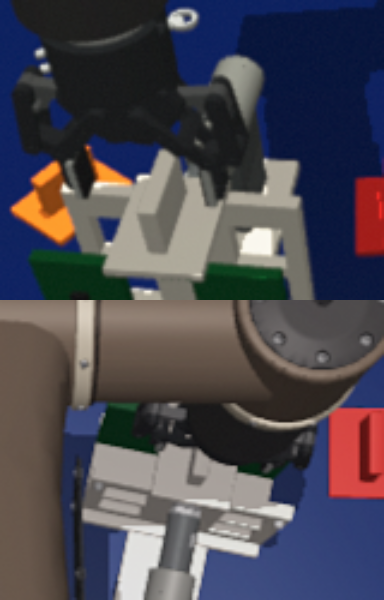

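The fingers straddle the ridge but sit about 8 mm too far toward -y. Next I'll check the fingertip position by casting rays and correct it.

```bash
python3 - <<'E'
from h import *
print(ray("scene",[[174,271],[230,275],[202,273]],.2))
# ridge top ends in the same picture, z=.218
f=lambda p:np.array(p)/2.4+[140,190]
print(ray("scene",f([[168,150],[180,157],[137,208],[156,216]]),.218))
E
```

```text
[[ 0.6217 -0.2355  0.2   ]
 [ 0.6402 -0.141   0.2   ]
 [ 0.631  -0.188   0.2   ]]
[[ 0.6019 -0.1741  0.218 ]
 [ 0.6097 -0.1651  0.218 ]
 [ 0.655  -0.1901  0.218 ]
 [ 0.6634 -0.1768  0.218 ]]
```

Request:
send_rows:
  steps:
    - {"slide":[0,0.04,0.01],"delta_rot":[0,0,0]}
    - {"slide":[0,0.04,0.01],"delta_rot":[0,0,0]}

```text
t: 2.38
position: [0.6266, -0.179, 0.1847]
tool_rot: [0.091, 0.996, 0.0, 0.001]
force: [0.9, 0.5, -0.4]
grip_width: 1.002
gripper_force: 0.0
```

Request:
send_rows:
  steps:
    - {"slide":[0,0,0],"delta_rot":[0,0,0]}
    - {"slide":[0,0,0],"delta_rot":[0,0,0]}
    - {"slide":[0,0,0],"delta_rot":[0,0,0]}
    - {"slide":[0,0,0],"delta_rot":[0,0,0]}
    - {"slide":[0,0,0],"delta_rot":[0,0,0]}
  grip: 1

```text
t: 2.8
position: [0.6262, -0.18, 0.1842]
tool_rot: [0.091, 0.996, -0.0, -0.0]
force: [-0.0, 0.2, -0.5]
grip_width: 0.297
gripper_force: 0.0
```

Request:
send_rows:
  steps:
    - {"slide":[0,0,0],"delta_rot":[0,0,0]}
    - {"slide":[0,0,0],"delta_rot":[0,0,0]}
    - {"slide":[0,0,0],"delta_rot":[0,0,0]}
    - {"slide":[0,0,0],"delta_rot":[0,0,0]}
    - {"slide":[0,0,0],"delta_rot":[0,0,0]}

```text
t: 3.22
position: [0.6263, -0.18, 0.1843]
tool_rot: [0.091, 0.996, -0.0, 0.0]
force: [-0.0, 0.1, 2.4]
grip_width: 0.157
gripper_force: 58.6
```

Gripped: 0.157 × 85 mm ≈ 13 mm, at 59 N. Lifting.

Request:
send_rows:
  steps:
    - {"slide":[0,0,-0.05],"delta_rot":[0,0,0]}
    - {"slide":[0,0,-0.15],"delta_rot":[0,0,0]}
    - {"slide":[0,0,-0.25],"delta_rot":[0,0,0]}
    - {"slide":[0,0,-0.35],"delta_rot":[0,0,0]}
    - {"slide":[0,0,-0.4],"delta_rot":[0,0,0]}

```text
t: 3.63
position: [0.6269, -0.1802, 0.2674]
tool_rot: [0.091, 0.996, -0.0, 0.002]
force: [-0.5, 0.0, -0.9]
grip_width: 0.156
gripper_force: 58.4
```

```bash
python3 - <<'E'
from h import *
go(.60,.195,.26); go(.60,.195,.2)
E
```

```text
3.63 [ 0.6269 -0.1802  0.2674] slide [0.4724 1.8205 0.0354] rot [-0.      0.001   0.0009] F [-0.4957  0.0225 -0.8889] 0.15574680404154823 58.36044788360596
3.63 [ 0.6269 -0.1802  0.2674] slide [0.4733 1.8205 0.3354] rot [-0.      0.001   0.0009] F [-0.4957  0.0225 -0.8889] 0.15574680404154823 58.36044788360596
```

Request:
send_rows:
  steps:
    - {"slide":[0.04,0.15,0],"delta_rot":[0,0,0]}
    - {"slide":[0.08,0.33,0],"delta_rot":[0,0,0]}
    - {"slide":[0.13,0.51,0],"delta_rot":[0,0,0]}
    - {"slide":[0.18,0.69,0],"delta_rot":[0,0,0]}
    - {"slide":[0.23,0.87,0],"delta_rot":[0,0,0]}

```text
t: 4.05
position: [0.6118, 0.001, 0.2641]
tool_rot: [0.091, 0.996, 0.0, -0.0]
force: [0.9, -0.1, -1.1]
grip_width: 0.154
gripper_force: 58.6
```

Request:
send_rows:
  steps:
    - {"slide":[0.05,0.18,0],"delta_rot":[0,0,0]}
    - {"slide":[0.1,0.36,0],"delta_rot":[0,0,0]}
    - {"slide":[0.15,0.54,0],"delta_rot":[0,0,0]}
    - {"slide":[0.2,0.72,0],"delta_rot":[0,0,0]}
    - {"slide":[0.26,0.85,0],"delta_rot":[0,0,0]}

```text
t: 4.47
position: [0.5918, 0.1789, 0.2639]
tool_rot: [0.091, 0.996, 0.0, -0.0]
force: [0.2, 0.3, -0.5]
grip_width: 0.157
gripper_force: 58.5
```

```bash
python3 - <<'E'
from h import *
go(.595,.199,.045); go(.595,.199,.022)
E
```

```text
4.47 [0.5918 0.1789 0.2639] slide [0.0021 0.1019 1.0943] rot [ 0.     -0.0001  0.0011] F [ 0.2378  0.3456 -0.5132] 0.15745563404841592 58.533371686935425
4.47 [0.5918 0.1789 0.2639] slide [0.0021 0.1019 1.2093] rot [ 0.     -0.0001  0.0011] F [ 0.2378  0.3456 -0.5132] 0.15745563404841592 58.533371686935425
```

Request:
send_rows:
  steps:
    - {"slide":[0,0.1,0.15],"delta_rot":[0,0,0]}
    - {"slide":[0,0.1,0.33],"delta_rot":[0,0,0]}
    - {"slide":[0,0.08,0.51],"delta_rot":[0,0,0]}
    - {"slide":[0,0.08,0.69],"delta_rot":[0,0,0]}
    - {"slide":[0,0.08,0.84],"delta_rot":[0,0,0]}

```text
t: 4.88
position: [0.5939, 0.1916, 0.0937]
tool_rot: [0.091, 0.996, -0.0, -0.001]
force: [0.8, 0.4, -0.7]
grip_width: 0.153
gripper_force: 58.6
```

Request:
send_rows:
  steps:
    - {"slide":[0,0,0.06],"delta_rot":[0,0,0]}
    - {"slide":[0,0,0.12],"delta_rot":[0,0,0]}
    - {"slide":[0,0,0.17],"delta_rot":[0,0,0]}
    - {"slide":[0,0,0.19],"delta_rot":[0,0,0]}
    - {"slide":[0,0,0.19],"delta_rot":[0,0,0]}

```text
t: 5.3
position: [0.5954, 0.192, 0.0583]
tool_rot: [0.091, 0.996, 0.0, 0.0]
force: [-0.8, -0.9, -1.1]
grip_width: 0.154
gripper_force: 58.6
```

```bash
python3 - <<'E'
from h import *
go(.595,.199,.045); go(.595,.199,.0225)
E
```

```text
5.3 [0.5954 0.192  0.0583] slide [0.0081 0.0341 0.0664] rot [0.     0.0001 0.0008] F [-0.7542 -0.9157 -1.0574] 0.15427663761547278 58.56979787349701
5.3 [0.5954 0.192  0.0583] slide [0.0081 0.0341 0.1789] rot [0.     0.0001 0.0008] F [-0.7542 -0.9157 -1.0574] 0.15427663761547278 58.56979787349701
```

Request:
send_rows:
  steps:
    - {"slide":[0,0.03,0.05],"delta_rot":[0,0,0]}
    - {"slide":[0,0.03,0.1],"delta_rot":[0,0,0]}
    - {"slide":[0,0.03,0.14],"delta_rot":[0,0,0]}
    - {"slide":[0,0.03,0.16],"delta_rot":[0,0,0]}
    - {"slide":[0,0.03,0.16],"delta_rot":[0,0,0]}

```text
t: 5.72
position: [0.5954, 0.1974, 0.0247]
tool_rot: [0.091, 0.996, -0.001, -0.001]
force: [-0.0, -0.4, -0.9]
grip_width: 0.151
gripper_force: 58.6
```

Request:
send_rows:
  steps:
    - {"slide":[0,0,0.008],"delta_rot":[0,0,0]}
    - {"slide":[0,0,0.012],"delta_rot":[0,0,0]}
    - {"slide":[0,0,0.012],"delta_rot":[0,0,0]}

```text
t: 5.97
position: [0.5963, 0.1978, 0.0239]
tool_rot: [0.091, 0.996, 0.0, 0.0]
force: [-0.8, -0.2, -0.2]
grip_width: 0.157
gripper_force: 58.6
```

Request:
send_rows:
  steps:
    - {"slide":[0,0,0.008],"delta_rot":[0,0,0]}
    - {"slide":[0,0,0.008],"delta_rot":[0,0,0]}
    - {"slide":[0,0,0.008],"delta_rot":[0,0,0]}

```text
t: 6.22
position: [0.5966, 0.198, 0.0233]
tool_rot: [0.091, 0.996, 0.0, 0.001]
force: [-1.3, 0.3, 5.0]
grip_width: 0.156
gripper_force: 59.4
```

```bash
python3 - <<'E'
from h import *
cv2.imwrite("pics/p4.png",cv2.resize(bot.capture("scene")[200:380,330:500,::-1],None,fx=3.2,fy=3.2))
go(.595,.199,.0225)
E
```

```text
6.27 [0.5966 0.1979 0.0232] slide [0.0088 0.0038 0.0036] rot [0.0002 0.0003 0.0009] F [-1.9287 -0.3986  5.1592] 0.15284549088389857 59.51941430568695
```

View pics/p4.png

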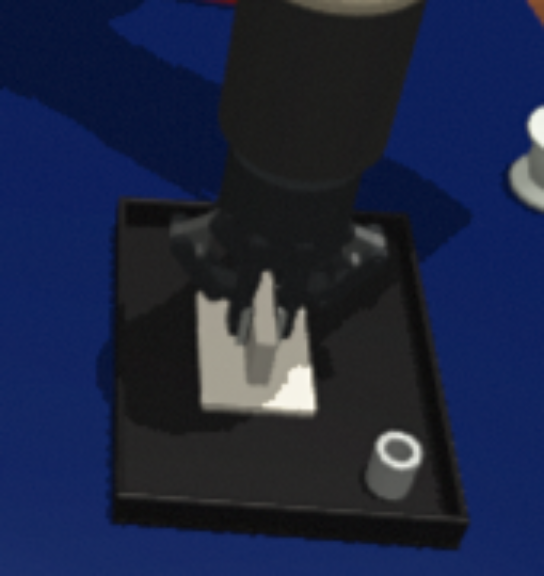

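The cover rests flat on the tray floor with 5 N of contact, clear of the socket at crop (395,465). Letting go.

Request:
send_rows:
  steps:
    - {"slide":[0,0,0],"delta_rot":[0,0,0]}
    - {"slide":[0,0,0],"delta_rot":[0,0,0]}
    - {"slide":[0,0,0],"delta_rot":[0,0,0]}
    - {"slide":[0,0,0],"delta_rot":[0,0,0]}
    - {"slide":[0,0,0],"delta_rot":[0,0,0]}
  grip: -1

```text
t: 6.68
position: [0.5962, 0.1978, 0.0221]
tool_rot: [0.091, 0.996, -0.0, -0.0]
force: [-1.0, 0.5, 0.1]
grip_width: 0.856
gripper_force: 0.0
```

Request:
send_rows:
  steps:
    - {"slide":[0,0,0],"delta_rot":[0,0,0]}
    - {"slide":[0,0,0],"delta_rot":[0,0,0]}
    - {"slide":[0,0,-0.05],"delta_rot":[0,0,0]}
    - {"slide":[0,0,-0.15],"delta_rot":[0,0,0]}
    - {"slide":[0,0,-0.3],"delta_rot":[0,0,0]}

```text
t: 7.1
position: [0.5946, 0.1969, 0.0809]
tool_rot: [0.091, 0.996, -0.001, -0.002]
force: [-1.1, 0.4, -0.9]
grip_width: 0.997
gripper_force: 0.0
```

Request:
send_rows:
  steps:
    - {"slide":[0,0,-0.18],"delta_rot":[0,0,0]}
    - {"slide":[0,0,-0.36],"delta_rot":[0,0,0]}
    - {"slide":[0,0,-0.54],"delta_rot":[0,0,0]}
    - {"slide":[0,0,-0.72],"delta_rot":[0,0,0]}
    - {"slide":[0,0,-0.85],"delta_rot":[0,0,0]}

```text
t: 7.52
position: [0.5968, 0.1978, 0.2571]
tool_rot: [0.091, 0.996, 0.001, 0.002]
force: [1.5, 0.3, -0.2]
grip_width: 0.998
gripper_force: 0.0
```

```bash
python3 - <<'E'
from h import *
go(.6247,-.182,.26)
E
```

```text
7.52 [0.5968 0.1978 0.2571] slide [-0.4813 -1.8424 -0.0176] rot [0.0008 0.0011 0.0009] F [ 1.5209  0.2893 -0.2489] 0.9982273668709626 0.0
```

```bash
python3 - <<'E'
from h import *
A=bot.capture("top")[95:205,335:465,::-1];B=bot.capture("scene")[225:345,140:290,::-1]
cv2.imwrite("pics/t5.png",A)
a=cv2.resize(A,None,fx=4.3,fy=4.3,interpolation=2)[:300];b=cv2.resize(B,None,fx=3.7,fy=3.7,interpolation=2)
o=np.zeros((600,800,3),np.uint8);a=cv2.resize(A,(473,400),interpolation=2)
b=cv2.resize(B,(325,260),interpolation=2);o[:400,:473]=a;o[:260,475:]=b
c=bot.capture("scene")[250:370,360:480,::-1];o[270:590,475:795]=cv2.resize(c,(320,320),interpolation=2)
cv2.imwrite("pics/p5.png",o)
E
```

```text
(no output)
```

View pics/p5.png

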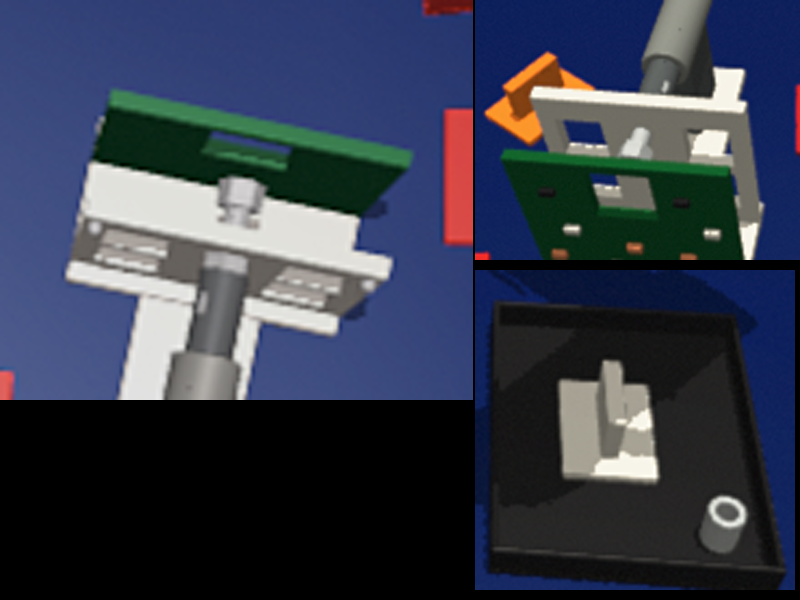

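The cover stands ridge up on the tray floor. The gap is open, and the head's top is near crop (241,193) in the top view.

```bash
python3 - <<'E'
from h import *
f=lambda p:(np.array(p)+.5)/3.638+[334.5,94.5]
print("fix",fit([[.039,.09],[.039,-.09],[-.026,-.09],[.029,-.09]],ray("top",f([[112,90],[413,152],[391,257],[410,166]]),.166)))
print("head",ray("top",f([[241,193]]),.143))
s=lambda p:(np.array(p)-[475,0])*[150/325,120/260]+[140,225]
print("fixscene",fit([[.039,-.09],[.039,.09],[-.026,-.09],[-.026,.09]],ray("scene",s([[503,153],[727,172],[533,103],[748,114]]),.166)))
go(.6247,-.182,.26)
E
```

```text
fix (np.float64(-0.18598518730371738), array([ 0.6246, -0.1832]), array([0.0003, 0.0009, 0.0008, 0.0006]))
head [[ 0.6241 -0.1814  0.143 ]]
fixscene (np.float64(-0.1945414615584599), array([ 0.6275, -0.1788]), array([0.0053, 0.0049, 0.0076, 0.0025]))
7.67 [0.5972 0.1983 0.256 ] slide [-0.4802 -1.8448 -0.0252] rot [0.0013 0.0014 0.0009] F [-1.1044  0.5908 -0.4049] 0.9997336444101641 0.0
```

Request:
send_rows:
  steps:
    - {"slide":[-0.04,-0.15,0],"delta_rot":[0,0,0]}
    - {"slide":[-0.08,-0.33,0],"delta_rot":[0,0,0]}
    - {"slide":[-0.13,-0.51,0],"delta_rot":[0,0,0]}
    - {"slide":[-0.18,-0.69,0],"delta_rot":[0,0,0]}
    - {"slide":[-0.23,-0.87,0],"delta_rot":[0,0,0]}

```text
t: 8.08
position: [0.609, 0.0167, 0.2515]
tool_rot: [0.091, 0.996, -0.0, -0.001]
force: [0.4, -0.2, 0.4]
grip_width: 1.0
gripper_force: 0.0
```

Request:
send_rows:
  steps:
    - {"slide":[-0.05,-0.2,0],"delta_rot":[0,0,0]}
    - {"slide":[-0.1,-0.4,0],"delta_rot":[0,0,0]}
    - {"slide":[-0.15,-0.6,0],"delta_rot":[0,0,0]}
    - {"slide":[-0.2,-0.8,0],"delta_rot":[0,0,0]}
    - {"slide":[-0.25,-0.96,0],"delta_rot":[0,0,0]}

```text
t: 8.5
position: [0.6231, -0.1822, 0.2515]
tool_rot: [0.091, 0.996, -0.0, -0.001]
force: [0.9, 0.1, -0.4]
grip_width: 0.999
gripper_force: 0.0
```

Request:
send_rows:
  steps:
    - {"slide":[0,0,0],"delta_rot":[0,0,0]}
    - {"slide":[0,0,0],"delta_rot":[0,0,0]}
    - {"slide":[0,0,0],"delta_rot":[0,0,0]}

```text
t: 8.75
position: [0.6237, -0.1797, 0.2513]
tool_rot: [0.092, 0.996, 0.0, -0.001]
force: [-0.2, 0.4, 0.3]
grip_width: 1.0
gripper_force: 0.0
```

```bash
python3 -c "from h import *;go(.6246,-.182,.111)"
```

```text
8.75 [ 0.6237 -0.1797  0.2513] slide [-0.0078 -0.0105  0.7016] rot [ 0.     -0.0005  0.0005] F [-0.1878  0.3564  0.317 ] 0.9998813374139027 0.0
```

Request:
send_rows:
  steps:
    - {"slide":[-0.005,-0.01,0.1],"delta_rot":[0,0,0]}
    - {"slide":[-0.005,-0.01,0.2],"delta_rot":[0,0,0]}
    - {"slide":[-0.005,-0.01,0.28],"delta_rot":[0,0,0]}
    - {"slide":[-0.005,-0.01,0.36],"delta_rot":[0,0,0]}
    - {"slide":[-0.005,-0.01,0.42],"delta_rot":[0,0,0]}

```text
t: 9.17
position: [0.6243, -0.1801, 0.1667]
tool_rot: [0.09, 0.996, 0.0, -0.001]
force: [0.7, 0.2, -0.3]
grip_width: 1.0
gripper_force: 0.0
```

Request:
send_rows:
  steps:
    - {"slide":[0,0,0.06],"delta_rot":[0,0,0]}
    - {"slide":[0,0,0.12],"delta_rot":[0,0,0]}
    - {"slide":[0,0,0.18],"delta_rot":[0,0,0]}
    - {"slide":[0,0,0.23],"delta_rot":[0,0,0]}
    - {"slide":[0,0,0.28],"delta_rot":[0,0,0]}

```text
t: 9.58
position: [0.6249, -0.1816, 0.1113]
tool_rot: [0.091, 0.996, -0.0, -0.0]
force: [0.2, -0.2, 0.5]
grip_width: 0.998
gripper_force: 0.0
```

Request:
send_rows:
  steps:
    - {"slide":[0,0,0],"delta_rot":[0,0,0]}
    - {"slide":[0,0,0],"delta_rot":[0,0,0]}
    - {"slide":[0,0,0],"delta_rot":[0,0,0]}

```text
t: 9.83
position: [0.6253, -0.1819, 0.1126]
tool_rot: [0.091, 0.996, -0.0, 0.0]
force: [0.5, -0.8, 0.5]
grip_width: 0.997
gripper_force: 0.0
```

```bash
python3 -c "from h import *;go(.6246,-.182,.111)"
```

```text
9.83 [ 0.6253 -0.1819  0.1126] slide [ 0.0032 -0.0013  0.0082] rot [-0.      0.0002  0.0008] F [ 0.5061 -0.8149  0.4712] 0.996973273635526 0.0
```

In place with no contact force. Closing on the head.

Request:
send_rows:
  steps:
    - {"slide":[0,0,0.008],"delta_rot":[0,0,0]}
    - {"slide":[0,0,0.008],"delta_rot":[0,0,0]}
    - {"slide":[0,0,0.008],"delta_rot":[0,0,0]}
    - {"slide":[0,0,0.008],"delta_rot":[0,0,0]}
    - {"slide":[0,0,0.008],"delta_rot":[0,0,0]}
  grip: 1

```text
t: 10.25
position: [0.6249, -0.1818, 0.1108]
tool_rot: [0.091, 0.996, -0.0, 0.0]
force: [-1.4, -3.0, 2.6]
grip_width: 0.3
gripper_force: 11.4
```

Request:
send_rows:
  steps:
    - {"slide":[0,0,0],"delta_rot":[0,0,0]}
    - {"slide":[0,0,0],"delta_rot":[0,0,0]}
    - {"slide":[0,0,0],"delta_rot":[0,0,0]}
    - {"slide":[0,0,0],"delta_rot":[0,0,0]}
    - {"slide":[0,0,0],"delta_rot":[0,0,0]}

```text
t: 10.67
position: [0.6249, -0.1819, 0.111]
tool_rot: [0.091, 0.996, -0.0, 0.0]
force: [-1.4, -1.3, 4.5]
grip_width: 0.276
gripper_force: 58.7
```

Request:
send_rows:
  steps:
    - {"slide":[0,0,0],"delta_rot":[0,0,0]}
    - {"slide":[0,0,0],"delta_rot":[0,0,0]}
    - {"slide":[0,0,0],"delta_rot":[0,0,0]}
    - {"slide":[0,0,0],"delta_rot":[0,0,0]}
    - {"slide":[0,0,0],"delta_rot":[0,0,0]}

```text
t: 11.08
position: [0.6249, -0.1819, 0.1111]
tool_rot: [0.091, 0.996, -0.0, 0.0]
force: [-1.8, -0.8, 5.0]
grip_width: 0.279
gripper_force: 58.7
```

```bash
python3 - <<'E'
from h import *
go(.6246,-.182,.111); print(bot.sense()["moment"])
A=bot.capture("scene")
o=np.hstack([cv2.resize(A[220:320,150:270,::-1],(480,400),interpolation=2),cv2.resize(A[250:370,360:480,::-1],(300,400),interpolation=2)])
cv2.imwrite("pics/p6.png",o)
E
```

```text
11.08 [ 0.6249 -0.1819  0.1111] slide [ 0.0014 -0.0008  0.0003] rot [-0.0001  0.0001  0.0008] F [-1.8358 -0.8389  4.9875] 0.2786911940863768 58.66322088986635
[-0.1775  0.6787 -0.0125]
```

View pics/p6.png

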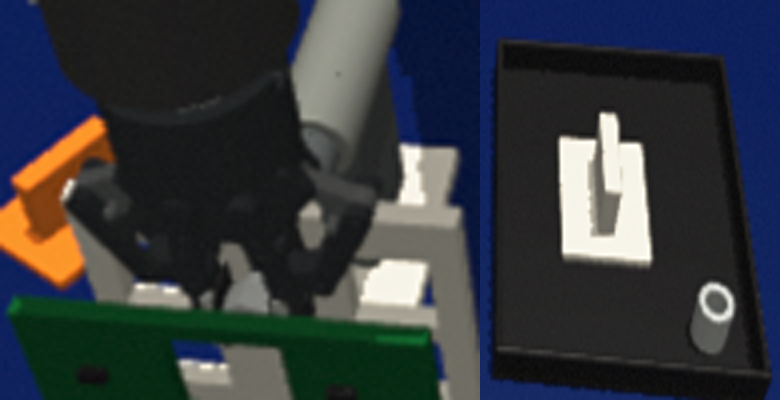

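The head is held across its flats: the opening is steady at about 24 mm and the grip force is 59 N. The cover lies flat in the tray at crop (605,200). Handing in.

```bash
python3 -c "
from workcell import bot
print(bot.close_job())"
```

```text
the job is handed in; nothing more can be done
None
```

I handed the job in at about 11 s with the cover flat, ridge up, on the tray floor and the bolt head gripped across two flats (about 24 mm opening, 59 N, steady for the last 0.4 s); I saw no sign of a bystander moving, but no verdict came back.

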